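# Line up drilled plates along a stop bar

## Robot

A 6-joint arm with a two-finger parallel gripper is mounted at the origin on the work surface. World frame = base frame: x ahead of the robot, y to its left, z up, the work surface at z = 0. Lengths are in m, angles in rad, forces in N, time in s.
With the tool pointing down it reaches from about 0.35 to 0.85 m from the base axis. Payload 8.1 kg.
Tool frame: the origin (TCP) lies midway between the tips of the shut fingers; the grasp point (between the pads) lies 19 mm behind it; z points along the fingers, y is the direction in which the jaws open and shut (so a half turn about z gives the same grasp; the last joint's range is limited). The gripper opens to 93 mm and grips with 3 to 60 N. Pads are 15 mm wide; open, the fingers measure 128 mm over their backs; the gripper's body (75 mm by 188 mm) begins 65 mm behind the grasp point.
Start: joints at [-0.085, 0.13, 1.488, -0, 1.523, -0.085], TCP at [0.6, 0, 0.219] pointing down, gripper open.
Joint ranges: [-2.96, 2.96], [-0.89, 2.26], [0.02, 2.5], [-1.34, 4.48], [0, 2.73], [-2.66, 2.66]. Speed limits (rad/s): [2.39, 2.39, 2.79, 3.14, 3.14, 3.14].

## Interface

Orientations are given as a rotation vector (axis times angle).
In Python, from plant import robot gives the robot as it stands. The module is installed in compiled form; this text tells all that it offers.
- The arm moves only by the shell command python3 -m pendant 'ROWS' [FORCE]. ROWS is JSON, a list of rows, each an object with "translation": the shift along the tool's x, y, z in mm, a list of three; "twist": the turn, a rotation vector about the tool's x, y, z in rad, a list of three; "grip": the opening, from -1 (shut) to 1 (fully open). A call has exactly 10 rows; each row shifts and turns the pose as measured when the row begins, along the tool's axes as they then stand; what a row does not reach is not made up. A row lasts 1/10 s, in which the tool goes at most 50 mm and 8.59 degrees, less where a joint would pass 70% of its speed; a pose out of reach is approached as far as the arm can. A call is refused whole if a number of a shift passes 50 or a number of a turn 0.15, either way. A call with a gripper value outside its range is refused whole. The fingers move at their own pace and stop on an object; FORCE is the grip in N (left out, the last holds). Time passes only in rows, so rows that do not move let the fingers close, or fill a call up. It gives the time, the measured TCP pose, the force and the opening at its end, in the units of the state.
- robot.read_state(): the state, without advancing time (a new reading comes with each control period).
- robot.read_camera(name): name is "scene" or "side" or "wrist"; returns (picture, depth): 400x640x3 uint8, red, green, blue; 400x640 float32, m along the optical axis (not along the pixel's ray), 0 where there is no reading.
- robot.camera_info(name): a dict with "vertical_fov" (degrees; the focal length in pixels is half the picture's height over the tangent of half this angle, whatever the lens; pixels are square), "cx", "cy" (the principal point, pixels), "D" ([k1, k2, p1, p2, k3] as OpenCV has them; the pictures are not rectified), "cam_to_world" (4x4, takes a point from camera to world coordinates). Camera axes: x right, y up, looking along -z (the intrinsics and any distortion apply to the point x, -y, -z); pixel columns grow to the right and rows downward; lengths in m; the calibration is good to about 2 mm. A picture is of the moment at which its call begins: read the wrist's pose just before it. camera_info takes no time and is no camera call; for the wrist camera it gives the pose at the moment of the call.
- robot.close_job(): hands the job in, once; it reports no verdict.
The state is a dict: "t": time; "q": joint angles; "dq": joint speeds; "joint_torque": joint torques, N m; "tool_pos": TCP position; "orientation": TCP orientation; "force": force on the tool from outside, world axes, zero at the start; "wrist_torque": the same for the moment, N m; "opening": finger opening in m.
Only numpy, scipy, OpenCV 4.12 (cv2) and the standard library are available. Lean on these libraries where they do the work, as an engineer would, in place of code of your own. Each camera call takes 0.05 s, during which the arm holds its last target. There are 200 camera calls.

## Task

Line up the three loose oblong drilled steel plates along the near side of the stop bar: each with one long edge flush against the bar and centred on one of the three holes in its top, so that they make an even row, one plate per hole in any order. Slide the plates across the bench without lifting them off it, and leave the spacer ring and the little angle bracket that lie among them where they are.

Things in the scene. Friction and masses are not known exactly. Their poses are not given: they have to be found in the camera images.
- bar: Stop bar: aluminium, 400 mm long (its y), 30 wide (x), 22 high, fixed to the bench across the robot's view. Origin: centre of its underside; x points away from the robot, z up. Its near face, x = -15 mm, is the stop. In its top are three 12 mm holes on its middle line, at y = +120, 0, -120 mm. Two small bolted ears stick out of its far side near the ends.
- place0 (a point): Foot of the bar's near face, on the bench, in line with the left (+y) hole. Axes as the bar's. A plate in its place has its centre at x = -25 mm, y = 0 from here.
- place1 (a point): Foot of the bar's near face, on the bench, in line with the middle hole. Axes as the bar's. A plate in its place has its centre at x = -25 mm, y = 0 from here.
- place2 (a point): Foot of the bar's near face, on the bench, in line with the right (-y) hole. Axes as the bar's. A plate in its place has its centre at x = -25 mm, y = 0 from here.
- plate0: Loose oblong bright steel plate, 90 mm long (its y), 50 mm wide (its x), 16 mm thick, about 0.5 kg, with two 12 mm holes through it on its long middle line, 25 mm either side of the centre. The three plates are alike. Origin: centre of its underside; z up.
- plate1: Loose oblong bright steel plate, 90 mm long (its y), 50 mm wide (its x), 16 mm thick, about 0.5 kg, with two 12 mm holes through it on its long middle line, 25 mm either side of the centre. The three plates are alike. Origin: centre of its underside; z up.
- plate2: Loose oblong bright steel plate, 90 mm long (its y), 50 mm wide (its x), 16 mm thick, about 0.5 kg, with two 12 mm holes through it on its long middle line, 25 mm either side of the centre. The three plates are alike. Origin: centre of its underside; z up.
- spacer: Bystander: loose steel spacer ring, 36 mm outside diameter, 16 mm bore, 20 mm high, lying among the plates. Origin: centre of its underside.
- bracket: Bystander: loose small aluminium angle bracket, foot 36 x 30 mm and 6 mm thick, 30 mm high, lying among the plates. Origin: centre of the underside of its foot.
Mind the look-alikes: they are no part of the job. Leave any green or red look-alike of the plate0 alone.

How it is judged:
At the end, for the whole second after the job is handed in: At each of the bar's three holes lies one plate, flat on the bench and at rest, with a long edge against the bar's near face: gap at most 4 mm at its middle, parallel to the bar within 0.06 rad, its centre within 7 mm of the hole along the bar (((y of plate0 in the frame of place0 between -0.007 and 0.007 m and x of plate0 in the frame of place0 between -0.029 and -0.02 m and angle between the x axis of plate0 and the x axis of place0, either way round below 0.06 rad) or (y of plate1 in the frame of place0 between -0.007 and 0.007 m and x of plate1 in the frame of place0 between -0.029 and -0.02 m and angle between the x axis of plate1 and the x axis of place0, either way round below 0.06 rad) or (y of plate2 in the frame of place0 between -0.007 and 0.007 m and x of plate2 in the frame of place0 between -0.029 and -0.02 m and angle between the x axis of plate2 and the x axis of place0, either way round below 0.06 rad)) and ((y of plate0 in the frame of place1 between -0.007 and 0.007 m and x of plate0 in the frame of place1 between -0.029 and -0.02 m and angle between the x axis of plate0 and the x axis of place1, either way round below 0.06 rad) or (y of plate1 in the frame of place1 between -0.007 and 0.007 m and x of plate1 in the frame of place1 between -0.029 and -0.02 m and angle between the x axis of plate1 and the x axis of place1, either way round below 0.06 rad) or (y of plate2 in the frame of place1 between -0.007 and 0.007 m and x of plate2 in the frame of place1 between -0.029 and -0.02 m and angle between the x axis of plate2 and the x axis of place1, either way round below 0.06 rad)) and ((y of plate0 in the frame of place2 between -0.007 and 0.007 m and x of plate0 in the frame of place2 between -0.029 and -0.02 m and angle between the x axis of plate0 and the x axis of place2, either way round below 0.06 rad) or (y of plate1 in the frame of place2 between -0.007 and 0.007 m and x of plate1 in the frame of place2 between -0.029 and -0.02 m and angle between the x axis of plate1 and the x axis of place2, either way round below 0.06 rad) or (y of plate2 in the frame of place2 between -0.007 and 0.007 m and x of plate2 in the frame of place2 between -0.029 and -0.02 m and angle between the x axis of plate2 and the x axis of place2, either way round below 0.06 rad)) and height (world z) of each of plate0, plate1, plate2 below 0.004 m and angle between each of plate0, plate1, plate2's own z axis and vertical below 0.05 rad and linear speed of each of plate0, plate1, plate2 below 0.01 m/s); the robot touches nothing.
It fails at once if a plate is lifted off the bench (more than 10 mm) (height (world z) of any of plate0, plate1, plate2 above 0.01 m).
It fails at once if the spacer ring or the angle bracket is moved by more than 25 mm (distance of any of spacer, bracket from where it was at the start of the episode above 0.025 m).
It also fails if it takes over 72 s, if anything falls off the work surface, if the arm or the gripper's body presses on something with over 40 N, if the wrist force passes 120 N, or if a joint passes its speed limit or range.

## Working session

There is one attempt and no reset: what is moved stays moved. The work goes in short steps, Python scripts to look and compute and a shell command to move; the robot and the scene stay as the last step left them, time stands still between calls to the robot, and variables do not carry over. Pictures are saved under pics/ and viewed, about 8 in all and at most 12, crops included, and the job is handed in when it is done.

```bash
mkdir -p pics; python3 - <<'E'
from plant import robot
import cv2
s=robot.read_state();print(s['t'],s['tool_pos'],s['orientation'],s['opening'])
for n in("scene","side"):
    p,d=robot.read_camera(n);i=robot.camera_info(n)
    cv2.imwrite(f'pics/{n}0.png',p[:,:,::-1]);print(n,i['vertical_fov'],i['cx'],i['cy'],i['D']);print(i['cam_to_world'])
E
```

```text
0.0 [5.99455345e-01 6.74750601e-05 2.17614819e-01] [-2.22043963e+00 -2.22053443e+00  1.82956895e-03] 0.0930372129599196
scene 42.873650317100925 317.058047763285 197.26120714776022 [-0.0602117  0.         0.         0.         0.       ]
[[-0.69309785 -0.56289213  0.45029748  0.87408805]
 [ 0.72071813 -0.52948127  0.44745387  0.37000063]
 [-0.01344418  0.63466687  0.77266889  0.67397138]
 [ 0.          0.          0.          1.        ]]
side 51.42351720319065 316.43779348979876 202.83786167776134 [-0.0953515  0.         0.         0.         0.       ]
[[-0.87597422  0.33602681 -0.34605656  0.2812143 ]
 [-0.48233469 -0.61724544  0.62157969  0.43521008]
 [-0.00473439  0.71140287  0.70276848  0.52261453]
 [ 0.          0.          0.          1.        ]]
```

View pics/scene0.png

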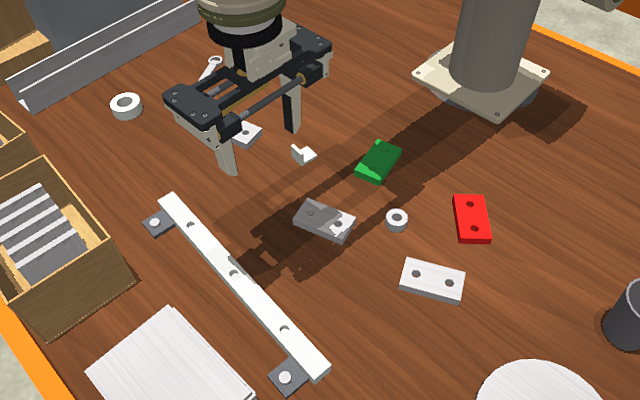

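View pics/side0.png

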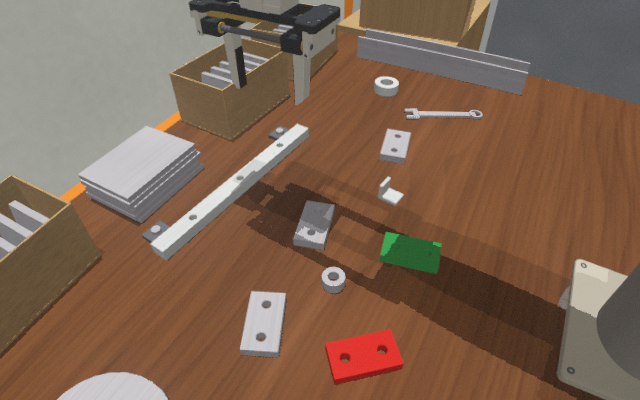

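Side view: plates at about (396,145), (314,225) and (264,323). The bar runs from (160,248) to (302,130), the spacer is at (333,280) and the bracket at (391,190); the green and red look-alikes are at (411,253) and (364,356). I'll measure them from depth by height slice.

```bash
cat > h.py <<'E'
from plant import robot
import cv2,numpy as np
def points(n):
    i=robot.camera_info(n);p,d=robot.read_camera(n)
    f=200/np.tan(np.radians(i['vertical_fov']/2));K=np.array([[f,0,i['cx']],[0,f,i['cy']],[0,0,1]])
    g=np.stack(np.meshgrid(np.arange(640.),np.arange(400.)),-1).reshape(-1,1,2)
    u=cv2.undistortPoints(g,K,np.array(i['D'])).reshape(400,640,2)
    c=np.dstack([u[...,0]*d,-u[...,1]*d,-d]);M=np.array(i['cam_to_world'])
    w=c@M[:3,:3].T+M[:3,3];w[d<=0]=np.nan
    return p,w
def blobs(n,zlo,zhi,amin=4e-4,amax=2e-2,mm=1e-3,show=True):
    """height slice -> top-down 1 mm map -> blobs: centre, sides, angle of long side, colour"""
    p,w=points(n);m=(w[...,2]>zlo)&(w[...,2]<zhi)&(w[...,0]>.2)&(w[...,0]<.9)&(abs(w[...,1])<.5)
    k,l,st,_=cv2.connectedComponentsWithStats(m.astype(np.uint8),connectivity=4)
    out=[]
    for j in range(1,k):
        if st[j,4]<60: continue
        q=w[l==j];r=cv2.minAreaRect((q[:,:2]*1000).astype(np.float32))
        b=cv2.boxPoints(r);e=[b[1]-b[0],b[2]-b[1]];e=max(e,key=np.linalg.norm)
        a=np.degrees(np.arctan2(e[1],e[0]))%180
        out.append((np.round(r[0],1),np.round(sorted(r[1]),1),round(a,1),np.round(q[:,2].mean()*1000,1),p[l==j].mean(0).astype(int),st[j,:2]+st[j,2:4]//2))
    if show:
        for o in out: print(*o)
    return out
E
python3 - <<'E'
from h import *
for n in("side","scene"):
    print(n)
    for z in((.012,.0185),(.0185,.026)):
        print(z);blobs(n,*z)
E
```

```text
side
(0.012, 0.0185)
[ 783.  -268.9] [  4.6 107.8] 87.7 15.3 [102  83  59] [275 100]
[ 817.4 -133.4] [ 76.5 150.4] 41.4 15.3 [108  88  64] [227 123]
[ 473.2 -244.4] [48.6 93.2] 102.1 14.9 [191 188 191] [395 144]
[671.1  22.3] [ 13.9 362.8] 83.3 15.3 [120 121 119] [228 197]
[786.3  87.2] [ 38.6 173.8] 77.4 15.5 [105 102 104] [160 191]
[513.6  25.3] [50.4 93.6] 106.2 15.9 [133 130 132] [314 222]
[350.7   6.2] [53.5 90.2] 12.7 15.6 [ 46 106  54] [411 251]
[788.7 271. ] [ 4.3 48.2] 91.8 15.5 [99 79 55] [ 86 260]
[785.2 367.6] [  5.4 142.1] 92.5 15.2 [98 79 54] [ 38 308]
[427.5 121.6] [14.1 34.1] 32.7 15.3 [118 113 115] [334 285]
[485.2 220.3] [50.5 91.3] 115.1 15.8 [197 194 197] [263 322]
[345.2 198.3] [50.9 90.5] 41.6 15.8 [221  53  47] [364 355]
[589.7 373. ] [10.5 30.3] 7.2 12.8 [200 197 200] [129 379]
[608.1 385.8] [14.6 29.2] 164.4 12.8 [202 199 202] [111 381]
[621.  410.9] [16.2 38.6] 10.8 12.7 [203 200 203] [ 89 390]
[591.6 397.9] [14.9 26.5] 22.9 12.8 [202 200 203] [112 393]
(0.0185, 0.026)
[ 579.6 -456.9] [57.5 59.6] 15.2 22.9 [193 194 192] [386  83]
[ 797.  -194.1] [100.3 244.2
[... 347 characters left out ...]
221] [246 132]
[351.3   5.2] [51.3 91.2] 12.4 14.6 [ 37 119  55] [378 160]
[345.5 198.5] [50.2 92.4] 41.7 14.6 [248  48  43] [472 217]
[513.   26.4] [52.3 91.2] 106.1 14.6 [148 145 145] [324 219]
[483.9 219.7] [52.5 91. ] 114.7 15.1 [233 229 230] [432 279]
[ 845.3 -108.8] [  5.1 108.9] 177.1 15.3 [107  84  56] [100 299]
[386.1 473.7] [10.  43.4] 98.9 15.3 [64 62 64] [624 339]
[737.2 167.6] [14.4 15.9] 57.4 13.4 [233 230 230] [285 377]
(0.0185, 0.026)
[ 581.4 -457.6] [57.5 59.4] 79.5 22.5 [228 229 226] [125 103]
[683.3   1.2] [ 31.8 402.5] 85.2 20.7 [247 247 245] [244 286]
[ 845.6 -109. ] [  5.1 108.9] 177.2 22.2 [108  85  56] [ 98 297]
[382.3 462.9] [19.  56.4] 73.8 22.1 [63 61 62] [623 330]
```

```bash
python3 -m pendant '[{"translation":[8.6,-28.7,0],"twist":[0,0,0],"grip":0.6},{"translation":[8.6,-28.7,0],"twist":[0,0,0],"grip":0.6},{"translation":[8.6,-28.7,0],"twist":[0,0,0],"grip":0.6},{"translation":[0,0,30],"twist":[0,0,-0.095],"grip":0.6},{"translation":[0,0,30],"twist":[0,0,-0.095],"grip":0.6},{"translation":[0,0,30],"twist":[0,0,-0.095],"grip":0.6},{"translation":[0,0,30],"twist":[0,0,0],"grip":0.6},{"translation":[0,0,30],"twist":[0,0,0],"grip":0.6},{"translation":[0,0,0],"twist":[0,0,0],"grip":0.6},{"translation":[0,0,0],"twist":[0,0,0],"grip":0.6}]' 25
cat > g.py <<'E'
# goto: python3 g.py x y z yawdeg -> remaining shift in tool axes (mm), twist about tool axes (rad)
import sys,numpy as np
from plant import robot
from scipy.spatial.transform import Rotation as R
x,y,z,a=map(float,sys.argv[1:]);s=robot.read_state();T=R.from_rotvec(s['orientation']);M=T.as_matrix()
yaw=np.degrees(np.arctan2(M[1,1],M[0,1]))
G=R.from_euler('z',a,degrees=True)*R.from_rotvec(np.pi*np.array([1,1,0])/2**.5)
d=np.array([x,y,z])-np.array(s['tool_pos'])*1000
print('t',round(s['t'],2),'pos',np.round(np.array(s['tool_pos'])*1000,1),'yaw',round(yaw,2),'F',np.round(s['force'],1),'open',round(s['opening']*1000,1))
print('shift in present axes',np.round(M.T@d,1),'in final axes',np.round(G.as_matrix().T@d,1),'twist',np.round((T.inv()*G).as_rotvec(),3))
E
python3 g.py 513.3 25.9 3.5 16.2
python3 - <<'E'
from h import *
p,w=points("side")
q=w[165:215,365:415].reshape(-1,3);q=q[(q[:,2]>.004)&(q[:,2]<.04)];print(q.min(0),q.max(0))
E
```

```text
t: 1.3
tool_pos: [0.5118, 0.0268, 0.0655]
orientation: [1.866, 2.523, 0.004]
force: [-0.3, 0.1, 1.8]
opening: 0.074
t 1.3 pos [511.8  26.8  65.5] yaw 17.02 F [-0.3  0.1  1.8] open 74.0
shift in present axes [-1.2  1.  62. ] in final axes [-1.3  1.2 62. ] twist [0.004 0.001 0.014]
[ 0.40825482 -0.12277646  0.00400807] [ 0.44814269 -0.0873178   0.03164849]
```

```bash
python3 -m pendant '[{"translation":[-1,1,25],"twist":[0,0,0.014],"grip":0.6},{"translation":[0,0,20],"twist":[0,0,0],"grip":0.6},{"translation":[0,0,12],"twist":[0,0,0],"grip":0.6},{"translation":[0,0,5],"twist":[0,0,0],"grip":0.6},{"translation":[0,0,0],"twist":[0,0,0],"grip":-0.2},{"translation":[0,0,0],"twist":[0,0,0],"grip":-0.2},{"translation":[0,0,0],"twist":[0,0,0],"grip":-0.2},{"translation":[0,0,0],"twist":[0,0,0],"grip":-0.2},{"translation":[0,0,0],"twist":[0,0,0],"grip":-0.2},{"translation":[0,0,0],"twist":[0,0,0],"grip":-0.2}]' 25
python3 g.py 608.9 7.9 3.5 -4.8
```

```text
t: 2.35
tool_pos: [0.5217, 0.0257, 0.0134]
orientation: [1.877, 2.499, 0.017]
force: [-0.6, -0.4, -3.1]
opening: 0.049
t 2.35 pos [521.7  25.7  13.4] yaw 16.18 F [-0.6 -0.4 -3.1] open 49.0
shift in present axes [-41.3  78.6  11.6] in final axes [-10.4  88.4   9.9] twist [0.019 0.003 0.366]
```

```bash
python3 - <<'E'
from h import *
p,w=points("side");cv2.imwrite('pics/s1.png',cv2.resize(p[130:300,230:430,::-1],None,fx=4,fy=3.5)[:600])
p,w=points("wrist");cv2.imwrite('pics/w1.png',p[:,:,::-1])
E
python3 g.py 608.9 7.9 3.5 -4.8
```

```text
t 2.45 pos [521.7  25.7  13.4] yaw 16.18 F [-0.4  0.8 -3.6] open 49.2
shift in present axes [-41.3  78.6  11.5] in final axes [-10.4  88.4   9.9] twist [0.019 0.003 0.366]
```

View pics/s1.png

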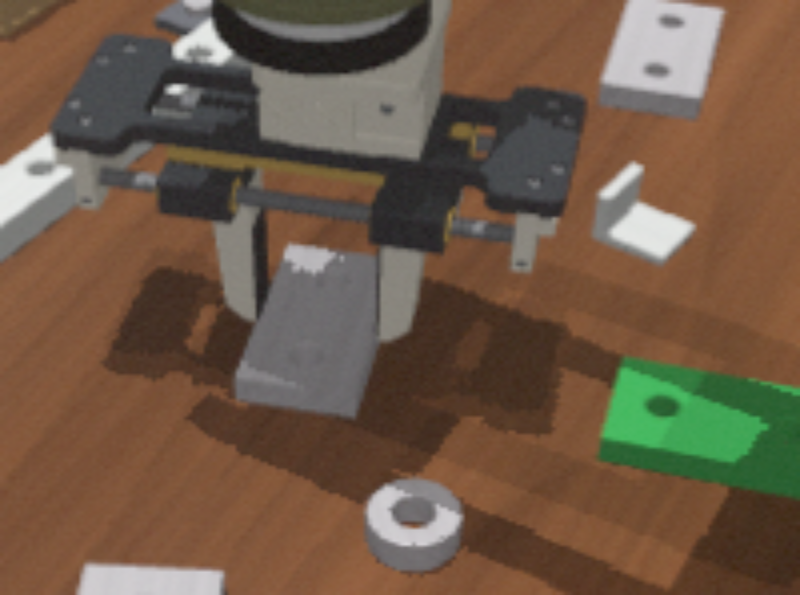

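The plate is held squarely across its width. I'll check whether it has been raised.

```bash
python3 - <<'E'
from h import *
for n in("side","scene"):
    p,w=points(n)
    q=w[(abs(w[...,0]-.515)<.06)&(abs(w[...,1]-.026)<.06)&(w[...,2]>.009)&(w[...,2]<.035)]
    print(n,np.percentile(q[:,2],[10,30,50,70,80,90]))
    blobs(n,.012,.03)if n=="side" else 0
E
```

```text
side [0.01432298 0.0154607  0.01609209 0.01670401 0.01711935 0.01845237]
[ 579.5 -456.2] [57.9 59. ] 31.6 20.8 [177 178 176] [386  84]
[ 803.5 -169. ] [ 95.6 204.6] 55.3 20.9 [108  88  63] [234 114]
[ 473.3 -245.5] [48.5 95.3] 102.3 15.0 [194 191 194] [395 144]
[ 672.9 -125.2] [32.5 34. ] 165.2 20.3 [194 196 194] [282 142]
[804.6 107.6] [ 96.9 204.8] 57.0 19.7 [111 108 110] [145 189]
[691.5  90.3] [ 33.6 223. ] 85.2 20.7 [200 201 199] [200 212]
[ 442.5 -107.7] [ 7.5 33.9] 80.8 22.3 [142 140 138] [385 186]
[519.4  29.7] [75.  95.3] 89.5 16.6 [114 112 113] [309 222]
[350.6   5.9] [52.8 90.6] 12.0 15.6 [ 55 133  69] [411 251]
[786.4 342.9] [  6.4 191.5] 92.0 20.9 [100  80  56] [ 49 294]
[433.7 112.8] [34.6 35.4] 27.9 18.7 [162 158 160] [333 278]
[485.1 219.7] [50.3 91.9] 115.5 15.8 [199 196 199] [263 322]
[345.3 198.4] [51.3 90.4] 41.1 15.8 [223  54  48] [364 355]
[614.2 394.2] [18.2 23.9] 38.8 12.8 [204 201 204] [103 381]
[621.8 408.2] [18.  33.1] 170.2 12.7 [204 201 204] [ 92 385]
[553.9 368.8] [10.5 38.8] 5.5 12.9 [204 201 204] [152 390]
[595.6 399.6] [16.7 21.3] 12.2 12.7 [205 202 205] [110 392]
[562.9 381.1] [ 9.1 36.3] 11.2 12.7 [205 202 205] [140 393]
[637.6 429. ] [11.8 20.3] 27.4 12.9 [204 201 204] [ 70 395]
scene [0.01242418 0.01386933 0.01455701 0.01521995 0.01560626 0.01616696]
```

```bash
python3 -m pendant '[{"translation":[0,0,0],"twist":[0,0,0],"grip":0.4},{"translation":[0,0,0],"twist":[0,0,0],"grip":0.4},{"translation":[0,0,0],"twist":[0.019,0,0],"grip":0.4},{"translation":[0,0,5],"twist":[0,0,0],"grip":0.4},{"translation":[0,0,4],"twist":[0,0,0],"grip":0.4},{"translation":[0,0,0],"twist":[0,0,0],"grip":0.4},{"translation":[0,0,0],"twist":[0,0,0],"grip":0.4},{"translation":[0,0,0],"twist":[0,0,0],"grip":0.4},{"translation":[0,0,0],"twist":[0,0,0],"grip":0.4},{"translation":[0,0,0],"twist":[0,0,0],"grip":0.4}]' 25
python3 g.py 513.3 25.9 3.5 16.2
```

```text
t: 3.6
tool_pos: [0.5239, 0.0256, 0.0054]
orientation: [1.883, 2.507, -0.006]
force: [-0.2, 0.3, -0.1]
opening: 0.0651
t 3.6 pos [523.9  25.6   5.4] yaw 16.18 F [-0.2  0.3 -0.1] open 65.1
shift in present axes [  3.3 -10.1   1.9] in final axes [  3.3 -10.1   1.9] twist [ 0.001  0.007 -0.   ]
```

```bash
python3 -m pendant '[{"translation":[0,0,0],"twist":[0,0,0],"grip":-0.2},{"translation":[0,0,0],"twist":[0,0,0],"grip":-0.2},{"translation":[0,0,0],"twist":[0,0,0],"grip":-0.2},{"translation":[0,0,0],"twist":[0,0,0],"grip":-0.2},{"translation":[0,0,0],"twist":[0,0,0.091],"grip":-0.2},{"translation":[0,0,0],"twist":[0,0,0.091],"grip":-0.2},{"translation":[0,0,0],"twist":[0,0,0.091],"grip":-0.2},{"translation":[0,0,0],"twist":[0,0,0.091],"grip":-0.2},{"translation":[-2,10,0],"twist":[0,0,0],"grip":-0.2},{"translation":[0,0,0],"twist":[0,0,0],"grip":-0.2}]' 25
python3 g.py 608.9 7.9 4 -4.8
```

```text
t: 4.6
tool_pos: [0.533, 0.022, 0.0054]
orientation: [2.32, 2.108, -0.007]
force: [-0.6, 0.3, -3.7]
opening: 0.0497
t 4.6 pos [533.   22.    5.4] yaw -5.47 F [-0.6  0.3 -3.7] open 49.7
shift in present axes [-6.8 76.9  1.7] in final axes [-7.7 76.8  1.4] twist [ 0.002  0.008 -0.012]
```

```bash
python3 -m pendant '[{"translation":[-1.5,15.4,0],"twist":[0,0,-0.012],"grip":-0.2},{"translation":[-1.5,15.4,0],"twist":[0,0,0],"grip":-0.2},{"translation":[-1.5,15.4,0],"twist":[0,0,0],"grip":-0.2},{"translation":[-1.5,15.4,0],"twist":[0,0,0],"grip":-0.2},{"translation":[-1.5,15.4,0],"twist":[0,0,0],"grip":-0.2},{"translation":[0,0,0],"twist":[0,0,0],"grip":-0.2},{"translation":[0,0,0],"twist":[0,0,0],"grip":0.3},{"translation":[0,0,0],"twist":[0,0,0],"grip":0.3},{"translation":[0,0,0],"twist":[0,0,0],"grip":0.3},{"translation":[0,0,0],"twist":[0,0,0],"grip":0.3}]' 25
python3 g.py 608.9 7.9 4 -4.8
```

```text
t: 5.6
tool_pos: [0.6053, 0.0098, 0.0045]
orientation: [-2.304, -2.134, 0.015]
force: [0.1, -0.0, -0.2]
opening: 0.0607
t 5.6 pos [605.3   9.8   4.5] yaw -4.4 F [ 0.1 -0.  -0.2] open 60.7
shift in present axes [-1.6  3.8  0.5] in final axes [-1.5  3.8  0.5] twist [-0.008  0.006  0.007]
```

```bash
python3 -m pendant '[{"translation":[0,0,-30],"twist":[0,0,0],"grip":0.3},{"translation":[0,0,-30],"twist":[0,0,0],"grip":0.3},{"translation":[-37.7,-16,0],"twist":[0,0,0],"grip":0.6},{"translation":[-37.7,-16,0],"twist":[0,0,0],"grip":0.6},{"translation":[-37.7,-16,0],"twist":[0,0,0],"grip":0.6},{"translation":[-37.7,-16,0],"twist":[0,0,0],"grip":0.6},{"translation":[-37.7,-16,0],"twist":[0,0,0],"grip":0.6},{"translation":[-37.7,-16,0],"twist":[0,0,0],"grip":0.6},{"translation":[-37.7,-16,0],"twist":[0,0,0],"grip":0.6},{"translation":[0,0,0],"twist":[0,0,-0.145],"grip":0.6}]' 25
python3 g.py 473.2 -244.8 4 12.2; python3 - <<'E'
from h import *
for n in ("side","scene"):
  for o in blobs(n,.012,.0185,show=False):
    if o[1][0]>45 and o[1][1]<100: print(n,*o)
E
```

```text
t: 6.6
tool_pos: [0.4682, -0.2515, 0.0711]
orientation: [2.134, 2.302, -0.015]
force: [-0.3, 0.3, 0.5]
opening: 0.0743
t 6.6 pos [ 468.2 -251.5   71.1] yaw 4.32 F [-0.3  0.3  0.5] open 74.3
shift in present axes [ 6.8  5.9 67. ] in final axes [ 5.5  6.3 67.1] twist [-0.006  0.008 -0.137]
side [ 473.2 -244.8] [48.4 93.2] 102.3 15.0 [116 113 115] [395 144]
side [606.9  12.2] [52.3 92. ] 85.2 16.0 [189 185 188] [272 199]
side [350.7   6. ] [52.  90.3] 12.3 15.6 [ 68 172  89] [411 250]
side [485.1 220.2] [50.4 91.9] 114.9 15.8 [194 191 194] [263 322]
side [345.3 198.2] [51.2 90.5] 41.3 15.7 [218  51  46] [364 354]
scene [ 473.1 -245.3] [52.5 93.5] 102.1 14.5 [129 126 127] [235 128]
scene [350.8   5.4] [50.7 93.3] 12.4 14.5 [ 65 216  97] [378 160]
scene [345.6 198.4] [50.1 93.4] 41.5 14.6 [247  48  43] [472 217]
scene [606.2  13. ] [51.4 92.5] 85.8 14.5 [232 229 230] [277 250]
scene [484.1 219.9] [52.4 91. ] 115.5 15.1 [233 229 229] [432 279]
```

```bash
python3 -m pendant '[{"translation":[0,0,0],"twist":[-0.006,0.008,-0.137],"grip":0.6},{"translation":[5.5,6.3,0],"twist":[0,0,0],"grip":0.6},{"translation":[0,0,20],"twist":[0,0,0],"grip":0.6},{"translation":[0,0,20],"twist":[0,0,0],"grip":0.6},{"translation":[0,0,15],"twist":[0,0,0],"grip":0.6},{"translation":[0,0,10],"twist":[0,0,0],"grip":0.6},{"translation":[0,0,0],"twist":[0,0,0],"grip":0.6},{"translation":[0,0,0],"twist":[0,0,0],"grip":0.6},{"translation":[0,0,0],"twist":[0,0,0],"grip":0.6},{"translation":[0,0,0],"twist":[0,0,0],"grip":0.6}]' 25
python3 g.py 473.2 -244.8 4 12.2
```

```text
t: 7.7
tool_pos: [0.4809, -0.2337, 0.0065]
orientation: [2.01, 2.41, 0.006]
force: [0.3, -0.4, 0.0]
opening: 0.0744
t 7.7 pos [ 480.9 -233.7    6.5] yaw 10.36 F [ 0.3 -0.4  0. ] open 74.4
shift in present axes [-9.5 -9.5  2.4] in final axes [-9.2 -9.8  2.5] twist [ 0.005  0.    -0.032]
```

```bash
python3 -m pendant '[{"translation":[-9.4,-9.5,2],"twist":[0,0,-0.032],"grip":0.6},{"translation":[0,0,0],"twist":[0,0,0],"grip":0.6},{"translation":[0,0,0],"twist":[0,0,0],"grip":0.6},{"translation":[0,0,0],"twist":[0,0,0],"grip":-0.2},{"translation":[0,0,0],"twist":[0,0,0],"grip":-0.2},{"translation":[0,0,0],"twist":[0,0,0],"grip":-0.2},{"translation":[0,0,0],"twist":[0,0,0],"grip":-0.2},{"translation":[0,0,0],"twist":[0,0,0],"grip":-0.2},{"translation":[0,0,0],"twist":[0,0,0],"grip":-0.2},{"translation":[0,0,0],"twist":[0,0,0],"grip":-0.2}]' 25
python3 g.py 473.2 -244.8 4 12.2;python3 g.py 598.9 -111.7 4 -4.8
```

```text
t: 8.7
tool_pos: [0.4754, -0.2454, 0.0075]
orientation: [1.972, 2.435, 0.007]
force: [-0.6, -0.5, 0.4]
opening: 0.0497
t 8.7 pos [ 475.4 -245.4    7.5] yaw 11.98 F [-0.6 -0.5  0.4] open 49.7
shift in present axes [ 1.  -2.   3.5] in final axes [ 1.  -2.   3.5] twist [ 0.008  0.003 -0.004]
t 8.7 pos [ 475.4 -245.4    7.5] yaw 11.98 F [-0.6 -0.5  0.4] open 49.7
shift in present axes [105.1 148.6   4.4] in final axes [143.5 111.9   3.5] twist [0.009 0.002 0.293]
```

```bash
python3 -m pendant '[{"translation":[0,0,0],"twist":[0,0,0.098],"grip":-0.2},{"translation":[0,0,0],"twist":[0,0,0.098],"grip":-0.2},{"translation":[0,0,0],"twist":[0,0,0.098],"grip":-0.2},{"translation":[21,17,0.2],"twist":[0,0,0],"grip":-0.2},{"translation":[21,17,0.2],"twist":[0,0,0],"grip":-0.2},{"translation":[21,17,0.2],"twist":[0,0,0],"grip":-0.2},{"translation":[21,17,0.2],"twist":[0,0,0],"grip":-0.2},{"translation":[21,17,0.2],"twist":[0,0,0],"grip":-0.2},{"translation":[0,0,0],"twist":[0,0,0],"grip":-0.2},{"translation":[0,0,0],"twist":[0,0,0],"grip":-0.2}]' 25
python3 g.py 598.9 -111.7 5 -4.8
```

```text
t: 9.7
tool_pos: [0.5728, -0.1491, 0.0075]
orientation: [2.322, 2.101, 0.003]
force: [-1.6, -2.4, 2.6]
opening: 0.0496
t 9.7 pos [ 572.8 -149.1    7.5] yaw -5.71 F [-1.6 -2.4  2.6] open 49.6
shift in present axes [39.8 22.3  2.5] in final axes [39.5 22.9  2.5] twist [ 0.009  0.005 -0.016]
```

```bash
python3 -m pendant '[{"translation":[13.2,7.6,0.3],"twist":[0,0,-0.016],"grip":-0.2},{"translation":[13.2,7.6,0.3],"twist":[0,0,0],"grip":-0.2},{"translation":[13.2,7.6,0.3],"twist":[0,0,0],"grip":-0.2},{"translation":[0,0,0],"twist":[0,0,0],"grip":-0.2},{"translation":[0,0,0],"twist":[0,0,0],"grip":0.3},{"translation":[0,0,0],"twist":[0,0,0],"grip":0.3},{"translation":[0,0,0],"twist":[0,0,0],"grip":0.3},{"translation":[0,0,0],"twist":[0,0,0],"grip":0.3},{"translation":[0,0,-35],"twist":[0,0,0],"grip":0.3},{"translation":[0,0,-35],"twist":[0,0,0],"grip":0.3}]' 25
python3 g.py 484.7 220 70 25.1
```

```text
t: 10.7
tool_pos: [0.5922, -0.1119, 0.0708]
orientation: [-2.316, -2.122, 0.011]
force: [-0.1, 0.2, -0.2]
opening: 0.0607
t 10.7 pos [ 592.2 -111.9   70.8] yaw -5.02 F [-0.1  0.2 -0.2] open 60.7
shift in present axes [ 321.2 -136.1   -0. ] in final axes [346.2  43.4   0.8] twist [-0.007  0.003 -0.526]
```

```bash
python3 -m pendant '[{"translation":[40,-17,0],"twist":[0,0,0],"grip":0.6},{"translation":[40,-17,0],"twist":[0,0,0],"grip":0.6},{"translation":[40,-17,0],"twist":[0,0,0],"grip":0.6},{"translation":[40,-17,0],"twist":[0,0,0],"grip":0.6},{"translation":[40,-17,0],"twist":[0,0,0],"grip":0.6},{"translation":[40,-17,0],"twist":[0,0,0],"grip":0.6},{"translation":[40,-17,0],"twist":[0,0,0],"grip":0.6},{"translation":[40,-17,0],"twist":[0,0,0],"grip":0.6},{"translation":[0,0,0],"twist":[0,0,-0.14],"grip":0.6},{"translation":[0,0,0],"twist":[0,0,-0.14],"grip":0.6}]' 25
python3 -m pendant '[{"translation":[0,0,0],"twist":[0,0,-0.123],"grip":0.6},{"translation":[0,0,0],"twist":[0,0,-0.123],"grip":0.6},{"translation":[0,0,0],"twist":[0,0,0],"grip":0.6},{"translation":[0,0,15],"twist":[0,0,0],"grip":0.6},{"translation":[0,0,15],"twist":[0,0,0],"grip":0.6},{"translation":[0,0,10],"twist":[0,0,0],"grip":0.6},{"translation":[0,0,0],"twist":[0,0,0],"grip":0.6},{"translation":[0,0,0],"twist":[0,0,0],"grip":0.6},{"translation":[0,0,0],"twist":[0,0,0],"grip":0.6},{"translation":[0,0,0],"twist":[0,0,0],"grip":0.6}]' 25
python3 g.py 484.7 220 4 25.1; python3 - <<'E'
from h import *
for n in ("side","scene"):
  for o in blobs(n,.012,.0185,show=False):
    if o[1][0]>45 and o[1][1]<100: print(n,*o)
E
```

```text
t: 11.7
tool_pos: [0.4862, 0.227, 0.0766]
orientation: [1.995, 2.412, 0.002]
force: [0.6, -1.0, 0.4]
opening: 0.074
t: 12.7
tool_pos: [0.4846, 0.226, 0.0311]
orientation: [1.682, 2.642, -0.004]
force: [-1.0, -0.2, 0.0]
opening: 0.0742
t 12.7 pos [484.6 226.   31.1] yaw 25.02 F [-1.  -0.2  0. ] open 74.2
shift in present axes [-5.2 -2.5 27.1] in final axes [-5.4 -2.4 27.1] twist [ 0.003  0.009 -0.001]
side [ 599.6 -113.9] [52.6 93.4] 84.6 16.0 [194 191 194] [310 161]
side [350.9   5.5] [53.6 90.1] 12.4 15.6 [ 72 179  94] [411 251]
side [482.1 226. ] [49.9 77.5] 115.3 15.8 [109 107 109] [262 326]
side [345.1 198.2] [51.3 90.6] 41.5 15.7 [204  47  43] [364 355]
scene [350.8   5.4] [50.8 93.1] 13.3 14.6 [ 64 212  95] [378 160]
scene [ 598.7 -112.2] [51.2 92.2] 85.2 14.4 [229 226 227] [229 203]
scene [606.   13.1] [51.6 92.4] 85.1 14.5 [230 227 227] [277 250]
```

```bash
python3 -m pendant '[{"translation":[-5.2,-2.5,10],"twist":[0,0,0],"grip":0.6},{"translation":[0,0,10],"twist":[0,0,0],"grip":0.6},{"translation":[0,0,6],"twist":[0,0,0],"grip":0.6},{"translation":[0,0,0],"twist":[0,0,0],"grip":0.6},{"translation":[0,0,0],"twist":[0,0,0],"grip":-0.2},{"translation":[0,0,0],"twist":[0,0,0],"grip":-0.2},{"translation":[0,0,0],"twist":[0,0,0],"grip":-0.2},{"translation":[0,0,0],"twist":[0,0,0],"grip":-0.2},{"translation":[0,0,0],"twist":[0,0,0],"grip":-0.2},{"translation":[0,0,0],"twist":[0,0,0],"grip":-0.2}]' 25
python3 g.py 484.7 220 4 25.1;python3 g.py 618.9 127.5 4 -4.8
```

```text
t: 13.8
tool_pos: [0.4851, 0.2196, 0.0033]
orientation: [1.682, 2.641, -0.003]
force: [0.2, -0.5, -2.6]
opening: 0.0496
t 13.8 pos [485.1 219.6   3.3] yaw 25.03 F [ 0.2 -0.5 -2.6] open 49.6
shift in present axes [ 0.6 -0.2 -0.7] in final axes [ 0.6 -0.2 -0.7] twist [ 0.004  0.009 -0.001]
t 13.8 pos [485.1 219.6   3.3] yaw 25.03 F [ 0.2 -0.5 -2.6] open 49.6
shift in present axes [-140.    82.3    1. ] in final axes [-80.6 141.   -0.7] twist [0.006 0.008 0.521]
```

```bash
python3 -m pendant '[{"translation":[0,0,0],"twist":[0,0,0.13],"grip":-0.2},{"translation":[0,0,0],"twist":[0,0,0.13],"grip":-0.2},{"translation":[0,0,0],"twist":[0,0,0.13],"grip":-0.2},{"translation":[0,0,0],"twist":[0,0,0.13],"grip":-0.2},{"translation":[0,0,0],"twist":[0,0,0],"grip":-0.2},{"translation":[-12,21,0],"twist":[0,0,0],"grip":-0.2},{"translation":[-12,21,0],"twist":[0,0,0],"grip":-0.2},{"translation":[-12,21,0],"twist":[0,0,0],"grip":-0.2},{"translation":[-12,21,0],"twist":[0,0,0],"grip":-0.2},{"translation":[0,0,0],"twist":[0,0,0],"grip":-0.2}]' 25
python3 g.py 618.9 127.5 4 -4.8
```

```text
t: 14.8
tool_pos: [0.5643, 0.163, 0.0035]
orientation: [2.3, 2.128, -0.003]
force: [-1.1, -0.4, -4.6]
opening: 0.0496
t 14.8 pos [564.3 163.    3.5] yaw -4.45 F [-1.1 -0.4 -4.6] open 49.6
shift in present axes [-31.2  57.2  -0. ] in final axes [-30.8  57.4  -0.5] twist [0.005 0.006 0.006]
```

```bash
python3 -m pendant '[{"translation":[-10.4,19,0],"twist":[0,0,0.006],"grip":-0.2},{"translation":[-10.4,19,0],"twist":[0,0,0],"grip":-0.2},{"translation":[-10.4,19,0],"twist":[0,0,0],"grip":-0.2},{"translation":[0,0,0],"twist":[0,0,0],"grip":-0.2},{"translation":[0,0,0],"twist":[0,0,0],"grip":0.3},{"translation":[0,0,0],"twist":[0,0,0],"grip":0.3},{"translation":[0,0,0],"twist":[0,0,0],"grip":0.3},{"translation":[0,0,0],"twist":[0,0,0],"grip":0.3},{"translation":[0,0,-25],"twist":[0,0,0],"grip":0.3},{"translation":[0,0,-25],"twist":[0,0,0],"grip":0.3}]' 25
python3 -m pendant '[{"translation":[0,-32,0],"twist":[0,0,0],"grip":-1},{"translation":[0,-30,0],"twist":[0,0,0],"grip":-1},{"translation":[0,0,0],"twist":[0,0,0],"grip":-1},{"translation":[0,0,0],"twist":[0,0,0],"grip":-1},{"translation":[0,0,0],"twist":[0,0,0],"grip":-1},{"translation":[0,0,0],"twist":[0,0,0],"grip":-1},{"translation":[0,0,0],"twist":[0,0,0],"grip":-1},{"translation":[0,0,0],"twist":[0,0,0],"grip":-1},{"translation":[0,0,0],"twist":[0,0,0],"grip":-1},{"translation":[0,0,0],"twist":[0,0,0],"grip":-1}]' 25
python3 - <<'E'
from h import *
for n in ("side","scene"):
  for o in blobs(n,.012,.0185,show=False):
    if o[1][0]>45 and o[1][1]<100: print(n,*o[:4])
E
python3 g.py 568 130 5 -4.8
```

```text
t: 15.8
tool_pos: [0.6109, 0.1312, 0.0495]
orientation: [-2.286, -2.15, 0.018]
force: [1.6, 0.3, -0.3]
opening: 0.0604
t: 16.8
tool_pos: [0.5532, 0.1366, 0.0556]
orientation: [2.285, 2.153, -0.004]
force: [0.5, -0.3, -0.8]
opening: 0.0005
side [ 599.  -113.5] [51.7 93.1] 85.0 15.8
side [616.6 130.4] [51.8 90.4] 86.7 15.8
side [350.7   6. ] [53.2 90.2] 12.6 15.6
side [345.2 198.4] [50.9 90.6] 41.1 15.7
scene [ 598.9 -112.5] [51.5 93.2] 84.8 14.4
scene [345.4 198.6] [50.2 93.7] 41.7 14.6
scene [606.1  13.1] [50.8 92. ] 85.3 14.5
scene [616.4 129.8] [51.5 89.9] 86.3 14.9
t 16.9 pos [553.  136.7  55.6] yaw -3.4 F [0.1 0.1 0.6] open 0.6
shift in present axes [-5.6 15.3 50.6] in final axes [-5.4 15.5 50.6] twist [0.    0.004 0.024]
```

```bash
python3 -m pendant '[{"translation":[-1.3,0,17],"twist":[0,0,0.024],"grip":-1},{"translation":[0,0,17],"twist":[0,0,0],"grip":-1},{"translation":[0,0,15],"twist":[0,0,0],"grip":-1},{"translation":[0,0,0],"twist":[0,0,0],"grip":-1},{"translation":[0,8,0],"twist":[0,0,0],"grip":-1},{"translation":[0,8,0],"twist":[0,0,0],"grip":-1},{"translation":[0,8,0],"twist":[0,0,0],"grip":-1},{"translation":[0,8,0],"twist":[0,0,0],"grip":-1},{"translation":[0,8,0],"twist":[0,0,0],"grip":-1},{"translation":[0,0,0],"twist":[0,0,0],"grip":-1}]' 25
cat > b.py <<'E'
# tool and plates in bar axes (n along bar x, s along bar y, mm); flush plate n=-40
from h import *
from plant import robot
a=np.radians(-4.8);X=np.array([np.cos(a),np.sin(a)]);Y=np.array([-X[1],X[0]]);c=np.array([683.7,1.6])
f=lambda p:np.round([(p-c)@X,(p-c)@Y],1)
s=robot.read_state();print('t',round(s['t'],2),'tool n,s',f(np.array(s['tool_pos'])[:2]*1000),'z',round(s['tool_pos'][2]*1000,1),'F',np.round(s['force'],1))
for n in("side","scene"):
  for o in blobs(n,.0125,.0182,show=False):
    if o[1][0]>40 and o[1][1]<100 and o[0][0]>500: print(n,f(o[0]),o[1],'ang err',round(o[2]-85.2,1))
E
python3 b.py
```

```text
t: 17.9
tool_pos: [0.5989, 0.1319, 0.0084]
orientation: [2.309, 2.123, 0.002]
force: [-0.6, -0.1, 0.5]
opening: 0.0004
t 17.9 tool n,s [-95.4 122.7] z 8.4 F [-0.6 -0.1  0.5]
side [ -74.6 -121.9] [51.7 92.9] ang err -0.6
side [-77.7 -17. ] [50.3 51.5] ang err 92.1
side [-61.8 140.9] [55.6 61.7] ang err 87.3
scene [ -75.1 -120.6] [50.5 92.6] ang err -0.2
scene [-78.5  -1. ] [51.3 79.6] ang err -0.3
scene [-63.  142.2] [49.4 62.3] ang err 91.3
```

```bash
python3 -m pendant '[{"translation":[0,5,0],"twist":[0,0,0],"grip":-1},{"translation":[0,5,0],"twist":[0,0,0],"grip":-1},{"translation":[0,5,0],"twist":[0,0,0],"grip":-1},{"translation":[0,4,0],"twist":[0,0,0],"grip":-1},{"translation":[0,3,0],"twist":[0,0,0],"grip":-1},{"translation":[0,2,0],"twist":[0,0,0],"grip":-1},{"translation":[0,2,0],"twist":[0,0,0],"grip":-1},{"translation":[0,0,0],"twist":[0,0,0],"grip":-1},{"translation":[0,0,0],"twist":[0,0,0],"grip":-1},{"translation":[0,0,0],"twist":[0,0,0],"grip":-1}]' 25
python3 b.py
```

```text
t: 19.0
tool_pos: [0.6164, 0.1303, 0.008]
orientation: [-2.304, -2.121, 0.025]
force: [-3.0, 0.5, 3.3]
opening: 0.0009
t 19.0 tool n,s [-77.8 122.7] z 8.0 F [-3.   0.5  3.3]
side [ -74.2 -121.3] [52.1 92.1] ang err 0.1
side [-77.5  -9.8] [51.3 63.9] ang err 0.2
side [-46.9 159.7] [79.3 91.5] ang err -7.1
scene [ -75.  -120.7] [50.9 92.6] ang err -0.3
scene [-78.4  -0.1] [51.1 81.8] ang err -0.1
scene [-43.5 143.1] [48.8 53.4] ang err 90.2
```

```bash
python3 -m pendant '[{"translation":[0,4,0],"twist":[0,0,0],"grip":-1},{"translation":[0,4,0],"twist":[0,0,0],"grip":-1},{"translation":[0,4,0],"twist":[0,0,0],"grip":-1},{"translation":[0,4,0],"twist":[0,0,0],"grip":-1},{"translation":[0,0,0],"twist":[0,0,0],"grip":-1},{"translation":[0,-20,0],"twist":[0,0,0],"grip":-1},{"translation":[0,-20,0],"twist":[0,0,0],"grip":-1},{"translation":[0,-20,0],"twist":[0,0,0],"grip":-1},{"translation":[0,0,-25],"twist":[0,0,0],"grip":-1},{"translation":[0,0,-20],"twist":[0,0,0],"grip":-1}]' 25
python3 g.py 560 -110 50 -4.8; python3 b.py
```

```text
t: 20.1
tool_pos: [0.5572, 0.1348, 0.0542]
orientation: [-2.286, -2.107, 0.067]
force: [0.2, 0.4, 0.7]
opening: 0.0009
t 20.1 pos [557.2 134.8  54.2] yaw -4.69 F [0.2 0.4 0.7] open 0.9
shift in present axes [-243.7   23.     5.4] in final axes [-243.7   23.3    4.2] twist [-0.053  0.01   0.002]
t 20.1 tool n,s [-137.2  122.2] z 54.2 F [0.2 0.4 0.7]
side [ -74.6 -122. ] [51.5 91.8] ang err -0.7
scene [ -75.2 -120.7] [51.  91.8] ang err -0.2
scene [-78.3   4.6] [51.5 92. ] ang err 0.9
scene [-41.8 122.1] [49.6 91.2] ang err -0.3
```

```bash
python3 -m pendant '[{"translation":[0,0,0],"twist":[-0.053,0.01,0.002],"grip":-1},{"translation":[-29,28,0],"twist":[0,0,0],"grip":-1},{"translation":[-29,28,0],"twist":[0,0,0],"grip":-1},{"translation":[0,0,0],"twist":[0,0,0],"grip":-1},{"translation":[0,0,10],"twist":[0,0,0],"grip":-1},{"translation":[0,0,10],"twist":[0,0,0],"grip":-1},{"translation":[0,0,0],"twist":[0,0,0],"grip":-1},{"translation":[0,0,0],"twist":[0,0,0],"grip":-1},{"translation":[0,0,0],"twist":[0,0,0],"grip":-1},{"translation":[0,0,0],"twist":[0,0,0],"grip":-1}]' 25
python3 b.py;python3 g.py 560 -110 5 -4.8
```

```text
t: 21.2
tool_pos: [0.6079, 0.0733, 0.0257]
orientation: [2.309, 2.13, 0.003]
force: [0.3, -0.4, 0.7]
opening: 0.0002
t 21.2 tool n,s [-81.6  65.1] z 25.7 F [ 0.3 -0.4  0.7]
side [ -74.4 -122.1] [51.4 92.1] ang err -0.4
scene [ -74.9 -120.9] [51.2 92.6] ang err -0.7
scene [-41.3 121.8] [49.8 91.9] ang err -1.2
t 21.3 pos [608.1  73.2  25.9] yaw -4.61 F [-0.3 -0.3 -0.1] open 0.3
shift in present axes [-186.5  -33.2   20.5] in final axes [-186.6  -32.6   20.9] twist [ 0.002 -0.002  0.003]
```

```bash
python3 -m pendant '[{"translation":[0,0,10],"twist":[0,0,0],"grip":-1},{"translation":[0,0,9],"twist":[0,0,0],"grip":-1},{"translation":[0,0,0],"twist":[0,0,0],"grip":-1},{"translation":[-5,0,0],"twist":[0,0,0],"grip":-1},{"translation":[-4,0,0],"twist":[0,0,0],"grip":-1},{"translation":[-2.5,0,0],"twist":[0,0,0],"grip":-1},{"translation":[-1,0,0],"twist":[0,0,0],"grip":-1},{"translation":[0,0,0],"twist":[0,0,0],"grip":-1},{"translation":[0,0,0],"twist":[0,0,0],"grip":-1},{"translation":[0,0,0],"twist":[0,0,0],"grip":-1}]' 25
python3 b.py
```

```text
t: 22.3
tool_pos: [0.6073, 0.0603, 0.0057]
orientation: [2.309, 2.13, 0.006]
force: [0.4, 0.5, -1.1]
opening: 0.0001
t 22.3 tool n,s [-81.1  52.1] z 5.7 F [ 0.4  0.5 -1.1]
side [ -74.7 -125.1] [51.5 87.4] ang err -0.9
scene [ -75.  -121.2] [51.2 93.1] ang err -0.6
scene [-41.6 122.2] [49.5 91.6] ang err -0.7
```

```bash
python3 -m pendant '[{"translation":[5,0,0],"twist":[0,0,0],"grip":-1},{"translation":[0,0,-25],"twist":[0,0,0],"grip":-1},{"translation":[0,0,-20],"twist":[0,0,0],"grip":-1},{"translation":[-28,-28,0],"twist":[0,0,0],"grip":-1},{"translation":[-28,-28,0],"twist":[0,0,0],"grip":-1},{"translation":[0,0,0],"twist":[0,0,0],"grip":-1},{"translation":[0,0,0],"twist":[0,0,0],"grip":-1},{"translation":[0,0,0],"twist":[0,0,0],"grip":-1},{"translation":[0,0,0],"twist":[0,0,0],"grip":-1},{"translation":[0,0,0],"twist":[0,0,0],"grip":-1}]' 25
python3 b.py; python3 g.py 560 -110 5 -4.8
```

```text
t: 23.4
tool_pos: [0.5488, 0.0149, 0.0537]
orientation: [2.303, 2.13, 0.009]
force: [-0.4, -0.9, 0.3]
opening: 0.0005
t 23.4 tool n,s [-135.6    1.9] z 53.7 F [-0.4 -0.9  0.3]
side [-77.4  -1.9] [52.2 92.9] ang err -0.5
scene [ -75.2 -120.8] [51.1 92.8] ang err -0.4
scene [-78.2  -0.6] [51.2 91.6] ang err -0.1
scene [-41.7 122.1] [49.4 91.5] ang err -0.3
t 23.5 pos [548.6  14.9  53.6] yaw -4.47 F [ 0.4  0.2 -0.6] open 0.7
shift in present axes [-123.6   20.7   48.6] in final axes [-123.5   21.8   48.6] twist [ 0.007 -0.001  0.006]
```

```bash
python3 -m pendant '[{"translation":[-3,0,17],"twist":[0.007,0,0.006],"grip":-1},{"translation":[0,0,17],"twist":[0,0,0],"grip":-1},{"translation":[0,0,12],"twist":[0,0,0],"grip":-1},{"translation":[0,0,0],"twist":[0,0,0],"grip":-1},{"translation":[0,8,0],"twist":[0,0,0],"grip":-1},{"translation":[0,8,0],"twist":[0,0,0],"grip":-1},{"translation":[0,8,0],"twist":[0,0,0],"grip":-1},{"translation":[0,8,0],"twist":[0,0,0],"grip":-1},{"translation":[0,6,0],"twist":[0,0,0],"grip":-1},{"translation":[0,5,0],"twist":[0,0,0],"grip":-1}]' 25
python3 -m pendant '[{"translation":[0,5,0],"twist":[0,0,0],"grip":-1},{"translation":[0,5,0],"twist":[0,0,0],"grip":-1},{"translation":[0,5,0],"twist":[0,0,0],"grip":-1},{"translation":[0,4,0],"twist":[0,0,0],"grip":-1},{"translation":[0,3,0],"twist":[0,0,0],"grip":-1},{"translation":[0,3,0],"twist":[0,0,0],"grip":-1},{"translation":[0,2,0],"twist":[0,0,0],"grip":-1},{"translation":[0,0,0],"twist":[0,0,0],"grip":-1},{"translation":[0,0,0],"twist":[0,0,0],"grip":-1},{"translation":[0,0,0],"twist":[0,0,0],"grip":-1}]' 25
python3 b.py
```

```text
t: 24.5
tool_pos: [0.5969, 0.0091, 0.0085]
orientation: [2.311, 2.128, 0.003]
force: [-3.3, 0.9, -0.2]
opening: 0.0003
t: 25.5
tool_pos: [0.6063, 0.008, 0.0091]
orientation: [-2.286, -2.108, 0.048]
force: [-3.4, 1.4, 1.2]
opening: 0.0007
t 25.5 tool n,s [-77.7  -0.1] z 9.1 F [-3.4  1.4  1.2]
scene [ -75.3 -138.1] [51.3 58.4] ang err 1.1
scene [-45.7  10.9] [59.2 67.2] ang err 0.5
scene [-41.6 122.2] [49.1 90.9] ang err 0.0
```

```bash
python3 -m pendant '[{"translation":[0,4,0],"twist":[0,0,0],"grip":-1},{"translation":[0,4,0],"twist":[0,0,0],"grip":-1},{"translation":[0,4,0],"twist":[0,0,0],"grip":-1},{"translation":[0,4,0],"twist":[0,0,0],"grip":-1},{"translation":[0,0,0],"twist":[0,0,0],"grip":-1},{"translation":[0,-20,0],"twist":[0,0,0],"grip":-1},{"translation":[0,-20,0],"twist":[0,0,0],"grip":-1},{"translation":[0,-20,0],"twist":[0,0,0],"grip":-1},{"translation":[0,0,-25],"twist":[0,0,0],"grip":-1},{"translation":[0,0,-20],"twist":[0,0,0],"grip":-1}]' 25
python3 b.py; python3 g.py 560 -110 5 -4.8
```

```text
t: 26.6
tool_pos: [0.5487, 0.0125, 0.0577]
orientation: [-2.265, -2.091, 0.086]
force: [0.8, -0.3, 0.1]
opening: 0.0007
t 26.6 tool n,s [-135.4   -0.4] z 57.7 F [ 0.8 -0.3  0.1]
scene [ -68.6 -120.8] [42.5 92.7] ang err -3.6
scene [-41.1  -1.5] [49. 92.] ang err 0.1
scene [-41.4 121.7] [49.3 91.4] ang err -0.2
t 26.7 pos [550.9  12.4  59.6] yaw -4.59 F [ 1.3  0.4 -0.6] open 0.5
shift in present axes [-121.2   23.    53.2] in final axes [-121.2   19.3   54.6] twist [-0.076  0.002  0.004]
```

Two plates are flush. Next is the right one, where the tool goes to n≈-135, s≈-121.

```bash
python3 -m pendant '[{"translation":[0,0,0],"twist":[-0.076,0.002,0.004],"grip":-1},{"translation":[-40,0,0],"twist":[0,0,0],"grip":-1},{"translation":[-40,0,0],"twist":[0,0,0],"grip":-1},{"translation":[-40,0,0],"twist":[0,0,0],"grip":-1},{"translation":[0,0,0],"twist":[0,0,0],"grip":-1},{"translation":[0,0,10],"twist":[0,0,0],"grip":-1},{"translation":[0,0,10],"twist":[0,0,0],"grip":-1},{"translation":[0,0,0],"twist":[0,0,0],"grip":-1},{"translation":[0,0,0],"twist":[0,0,0],"grip":-1},{"translation":[0,0,0],"twist":[0,0,0],"grip":-1}]' 25
python3 b.py; python3 g.py 560 -110 5 -4.8
```

```text
t: 27.7
tool_pos: [0.5421, -0.1072, 0.0305]
orientation: [2.306, 2.13, 0.006]
force: [0.2, 0.3, 1.0]
opening: 0.0005
t 27.7 tool n,s [-132.  -120.3] z 30.5 F [0.2 0.3 1. ]
side [ -75.  -121.5] [51.9 92.2] ang err -0.9
scene [ -75.  -120.9] [50.9 92.8] ang err -0.1
scene [-40.9  -0.7] [50.7 92.7] ang err -1.3
scene [-41.5 122. ] [49.1 91.6] ang err -0.3
t 27.8 pos [ 542.4 -107.5   31. ] yaw -4.55 F [0.5 0.3 0.6] open 0.8
shift in present axes [-1.1 17.6 26.1] in final axes [-1.  17.7 26. ] twist [ 0.006 -0.001  0.004]
```

```bash
python3 -m pendant '[{"translation":[-0.5,0,12],"twist":[0.006,0,0.004],"grip":-1},{"translation":[0,0,12],"twist":[0,0,0],"grip":-1},{"translation":[0,0,0],"twist":[0,0,0],"grip":-1},{"translation":[0,8,0],"twist":[0,0,0],"grip":-1},{"translation":[0,8,0],"twist":[0,0,0],"grip":-1},{"translation":[0,8,0],"twist":[0,0,0],"grip":-1},{"translation":[0,7,0],"twist":[0,0,0],"grip":-1},{"translation":[0,6,0],"twist":[0,0,0],"grip":-1},{"translation":[0,5,0],"twist":[0,0,0],"grip":-1},{"translation":[0,5,0],"twist":[0,0,0],"grip":-1}]' 25
python3 -m pendant '[{"translation":[0,5,0],"twist":[0,0,0],"grip":-1},{"translation":[0,4,0],"twist":[0,0,0],"grip":-1},{"translation":[0,3,0],"twist":[0,0,0],"grip":-1},{"translation":[0,3,0],"twist":[0,0,0],"grip":-1},{"translation":[0,4,0],"twist":[0,0,0],"grip":-1},{"translation":[0,4,0],"twist":[0,0,0],"grip":-1},{"translation":[0,4,0],"twist":[0,0,0],"grip":-1},{"translation":[0,4,0],"twist":[0,0,0],"grip":-1},{"translation":[0,0,0],"twist":[0,0,0],"grip":-1},{"translation":[0,0,0],"twist":[0,0,0],"grip":-1}]' 25
python3 -m pendant '[{"translation":[0,0,0],"twist":[0,0,0],"grip":-1},{"translation":[0,-20,0],"twist":[0,0,0],"grip":-1},{"translation":[0,-20,0],"twist":[0,0,0],"grip":-1},{"translation":[0,-20,0],"twist":[0,0,0],"grip":-1},{"translation":[0,0,-30],"twist":[0,0,0],"grip":-1},{"translation":[0,0,-30],"twist":[0,0,0],"grip":-1},{"translation":[0,-40,0],"twist":[0,0,0],"grip":-1},{"translation":[0,-40,0],"twist":[0,0,0],"grip":-1},{"translation":[0,0,-30],"twist":[0,0,0],"grip":-1},{"translation":[0,0,-30],"twist":[0,0,0],"grip":-1}]' 25
python3 b.py; python3 - <<'E'
from h import *
p,w=points("side");cv2.imwrite('pics/end.png',p[:,:,::-1])
for o in blobs("side",.0185,.026,show=False)+blobs("scene",.0185,.026,show=False): print(*o[:4])
q=w[165:215,365:415].reshape(-1,3);q=q[(q[:,2]>.004)&(q[:,2]<.04)];print(q.min(0),q.max(0))
E
```

```text
t: 28.8
tool_pos: [0.5923, -0.1118, 0.0048]
orientation: [-2.31, -2.125, 0.003]
force: [-3.5, 0.3, 2.1]
opening: 0.0006
t: 29.8
tool_pos: [0.593, -0.1118, 0.0053]
orientation: [-2.267, -2.087, 0.076]
force: [-1.3, 0.6, -0.3]
opening: 0.0008
t: 30.8
tool_pos: [0.458, -0.0997, 0.1318]
orientation: [-2.266, -2.088, 0.073]
force: [0.8, -0.3, 1.1]
opening: 0.0004
t 30.8 tool n,s [-216.4 -119.8] z 131.8 F [ 0.8 -0.3  1.1]
side [107.8 159.9] [48.9 96.9] ang err -40.8
scene [ -41.3 -121.1] [49.2 93.7] ang err -0.4
scene [-40.3  -1.7] [50.4 91.8] ang err -0.2
scene [-41.5 122.3] [49. 91.] ang err -0.5
[ 802.1 -429.3] [47.7 78. ] 94.3 22.3
[ 796.7 -195.1] [ 99.1 243.6] 61.2 22.3
[683.9   1.3] [ 32.8 402. ] 85.1 21.8
[803.8 108.4] [ 95.  204.5] 57.0 21.0
[786.1 340.2] [  5.2 185.6] 92.3 22.2
[433.9 112.5] [34.  34.4] 3.7 19.9
[ 581.1 -457.9] [58.1 60.7] 52.7 22.7
[683.5   1.4] [ 31.5 401.5] 85.2 20.7
[ 845.5 -109. ] [  4.7 109. ] 177.4 22.1
[382.3 462.6] [19.1 56.6] 72.5 22.1
[ 0.40802371 -0.12416882  0.00403074] [ 0.44796371 -0.08820251  0.03188012]
```

View pics/end.png

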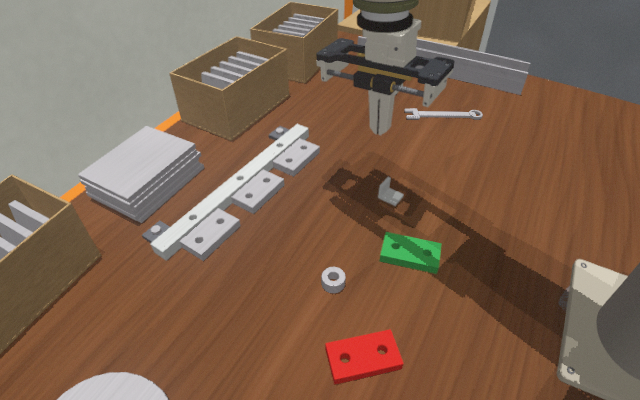

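The end picture shows the three plates in a row, flush along the bar, at about (212,232), (258,188) and (297,155). The spacer (333,280) and bracket (391,192) have not moved, and the tool is clear.

```bash
python3 -c "
from plant import robot
robot.close_job()"
```

```text
the job is handed in; nothing more can be done
```

I slid the three plates along the bench by a grip across their width. Then I pushed each one flush against the bar with the shut fingers and handed the job in at about 31 s.

The last checks, from scene-camera depth and in the bar's axes:

| Place | Error along the bar (limit 7 mm) | Plate centre from bar centre line (flush is -40 mm) | Angle error (limit 3.4°) |
|---|---|---|---|
| Left (+y) | +2.3 mm | -41.5 mm | 0.5° |
| Middle | -1.7 mm | -40.3 mm | 0.2° |
| Right (-y) | -1.1 mm | -41.3 mm | 0.4° |

- **Gap to the bar:** that puts each gap at about 0.3 to 1.5 mm, against a limit of 4 mm.
- **Bystanders:** the spacer and bracket measure within about 1 mm of where they started. The red and green look-alikes were not touched, and the tool was clear at the end.

**What disagreed or went wrong:**
- **Side camera:** it could not confirm the final positions by depth, because its height slices merged each plate with the bar. The side picture did agree by eye.
- **First grasp:** the middle plate's first grasp closed about 10 mm too high and shifted the tool about 8 mm, so I regripped it lower. Its top still measured about 16 mm, so it had not been lifted.
- **Middle plate centring:** it was 4.5 mm off centre after the drag, so I nudged it before the push.

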